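# Take the rolling pin out through the hatch

## Task

Lift the loose lid off the hatch of the blue storage box by its black handle and lay it flat in the dark metal tray. The rolling pin inside is longer than the hatch, so raise its free end, draw it out at a slant, and finish with the gripper holding the whole pin still, well clear above the box; do not put it down or let go. Leave the mug, the lemon and the onion where they are.

Things in the scene. Friction and masses are not known exactly. Their poses are not given: they have to be found in the camera images.
- pin_box: Blue storage box, wooden cover, fixed to the worktop, hatch to the robot's right; 162 (x) by 342 (y) by 72 mm high; origin at the centre of its underside, z up, y along its length. Top of its floor at z = 6 mm, walls 6 mm, cover 6 mm thick (z 66 to 72). The cover is closed from y = -171 to -50 mm, has the hatch from y = -50 to +155, and a 16 mm strip beyond.
- hatch (a point): Centre of the hatch opening, 125 (x) by 205 mm (y), level with the top of the cover (at x 0, y +52.5, z +72 mm in the box's frame); axes as the box.
- lid_handle (a point): Grip point of the loose lid (150 to 310 g): in its black bar handle (14 mm thick in x, 80 long in y, top 10 mm above this point). The lid is a pale wooden plate 145 (x) by 225 (y) by 6 mm, its underside 28 mm below this point; a plug beneath it, 113 by 193 by 5 mm, drops into the hatch. At the start it closes the hatch. A half turn makes no difference.
- lid_tray: Dark metal tray for the lid, fixed to the worktop; origin at the centre of its underside, z up, y along its length. Outside 171 (x) by 251 (y) by 18 mm high, walls and floor 6 mm, inside 159 by 239 mm: the lid lies in it along the tray with about 7 mm to spare all round, lid_handle then about 39 mm above the tray's origin.
- pin_middle (a point): Middle of the wooden rolling pin (105 to 210 g), on its axis; y runs along it. 300 mm long, 28 mm thick over its middle 220 mm, tapering to about 20 mm at the ends. At the start it lies along the box on its floor, axis 20 mm above the box's underside, between two pairs of chocks (9 mm high, 12 long, 30 apart, at y = -90 and +95 mm of the box). x and z turn as it rolls.
- pin_hatch_end (a point): End of the rolling pin that lies under the hatch, on the axis (+150 mm along y from pin_middle).
- pin_far_end (a point): Other end of the rolling pin, which lies under the fixed part of the cover, on the axis (-150 mm along y).
- blue_mug: Bystander: blue mug, 78 by 117 by 97 mm with handle; origin at the centre of its underside.
- lemon: Bystander: yellow lemon, 78 by 55 by 56 mm; origin at its underside.
- onion: Bystander: brown onion, 73 by 75 by 77 mm; origin at its underside.

How it is judged:
By the outcome, as a careful person would: the job done as asked, in the order asked, and still so for the second after the job is handed in, while the arm keeps its last pose, push and grip.
It also fails if it takes over 54 s, if anything falls off the work surface, if the arm or the gripper's body presses on something with over 40 N, if the wrist force passes 120 N, or if a joint passes its speed limit or range.

## Robot

A 6-joint arm with a two-finger parallel gripper is mounted at the origin on a cart in front of the work surface, level with it; the furniture and walls round the work are solid. World frame = base frame: x ahead of the robot, y to its left, z up, the work surface at z = 0. Lengths are in m, angles in rad, forces in N, time in s.
With the tool pointing down it reaches from about 0.375 to 0.9 m from the base axis. Payload 3.1 kg.
Tool frame: the origin (TCP) lies midway between the tips of the shut fingers; the grasp point (between the pads) lies 19 mm behind it; x points along the fingers, z is the direction in which the jaws open and shut, and the axes are right-handed (so a half turn about x gives the same grasp; the last joint's range is limited). The gripper opens to 85 mm and grips with 20 to 120 N. Pads are 22 mm wide; open, the fingers measure 114 mm over their backs; the gripper's body (76 mm by 85 mm) begins 54 mm behind the grasp point. The pads swing forward as they close: fully open they stand 13 mm farther back than shut.
Start: joints at [1.151, 0.527, 1.433, -0, 1.181, -0.178], TCP at [0.15, 0.607, 0.231] pointing down, gripper open.
Joint ranges: [-3.08, 3.08], [-0.75, 2.2], [0.22, 2.44], [-1.43, 4.57], [0, 2.65], [-2.85, 2.85]. Speed limits (rad/s): [2.79, 2.79, 3.14, 3.14, 3.14, 3.14].

## Interface

Orientations are given as a unit quaternion [x, y, z, w].
In Python, from station import status, snapshot, camera_params, ticket gives the robot as it stands.
- The arm moves only by the tool arm_command, never from a script. Its argument "series" is a list that holds one entry, the list of rows, each a list of 4 numbers: the shift along the tool's x, y, z in mm, then the turn about the tool's x in rad. A call has 1 to 10 rows; each row shifts and turns the commanded pose from where the row before left it, along the tool's axes as they then stand; what a row does not reach is not made up. A row lasts 1/10 s, in which the tool goes at most 50 mm and 8.59 degrees, less where a joint would pass 70% of its speed; a pose out of reach is approached as far as the arm can. A call is refused whole if a number of a shift passes 50 or a number of a turn 0.15, either way. A call with a gripper value outside its range is refused whole. "jaw" is the opening in per cent of the stroke, from 0 (shut) to 100 (fully open), set as the call begins (left out, the last holds). The fingers move at their own pace and stop on an object; "force" is the grip in N (left out, the last holds). Time passes only in rows, so rows that do not move let the fingers close. It gives the time, the measured TCP pose, the force and the opening at its end, in the units of the state.
- status.sense(): the state, without advancing time (a new reading comes with each control period).
- snapshot(name): name is "side" or "top"; returns the picture (420x560x3 uint8, red, green, blue); there is no depth.
- camera_params(name): a dict with "fovy" (degrees; the focal length in pixels is half the picture's height over the tangent of half this angle, whatever the lens; pixels are square), "cx", "cy" (the principal point, pixels), "extrinsics" (4x4, takes a point from camera to world coordinates). Camera axes: x right, y down, z forward; pixel columns grow to the right and rows downward; lengths in m; the calibration is good to about 2 mm. A picture is of the moment at which its call begins. camera_params takes no time and is no camera call.
- ticket.sign_off(): hands the job in, once; it reports no verdict.
The state is a dict: "t": time; "q": joint angles; "qd": joint speeds; "tau": joint torques, N m; "tcp_pos": TCP position; "tool_rot": TCP orientation; "force": force on the tool from outside, world axes, zero at the start; "ft_torque": the same for the moment, N m; "finger_gap": opening from 0.0 (shut) to 1.0 (fully open).
Only numpy, scipy, OpenCV 4.12 (cv2) and the standard library are available. Lean on these libraries where they do the work, as an engineer would, in place of code of your own. Each camera call takes 0.05 s, during which the arm holds its last target. There are 200 camera calls.

## Working session

There is one attempt and no reset: what is moved stays moved. The work goes in short steps, Python scripts to look and compute and a tool call to move; the robot and the scene stay as the last step left them, time stands still between calls to the robot, and variables do not carry over. Pictures are saved under pics/ and viewed, about 8 in all and at most 12, crops included, and the job is handed in when it is done.

Besides the shell and the picture viewer there is one more tool, called after ">>>" in YAML: its name, and indented under it one key for each argument. arm_command: Moves the arm, as the interface text tells. Its arguments: {"type":"object","properties":{"series":{"type":"array"},"jaw":{"type":"number"},"force":{"type":"number"}},"required":["series"]}

```bash
ls; mkdir -p pics; python3 - <<'E'
from station import status,snapshot,camera_params
import cv2,json
s=status.sense();print(s)
for n in("side","top"):
    print(n,camera_params(n)); cv2.imwrite(f"pics/{n}0.png",snapshot(n)[:,:,::-1])
E
```

```text
pics
{'t': 0.0, 'q': array([ 1.15050259e+00,  5.28489909e-01,  1.43394070e+00,  2.44862477e-05,
        1.18138822e+00, -1.78476729e-01]), 'qd': array([ 0.00122563,  0.00157037,  0.00134124, -0.0001366 ,  0.00140231,
        0.00265206]), 'tau': array([ 1.20518903e-04, -4.42349768e+01, -1.78026527e+01, -2.39898418e-04,
        8.47144373e-03, -7.70232901e-06]), 'tcp_pos': array([0.14931353, 0.60614706, 0.23030682]), 'tool_rot': array([-0.43640037,  0.55735815,  0.43567924,  0.55595881]), 'force': array([-0.04349487,  0.47572645, -0.30790971]), 'ft_torque': array([-0.01793904, -0.01707214,  0.03781669]), 'finger_gap': 1.0019195013947162}
side {'fovy': 48.001794009001024, 'cx': 285.4507716078531, 'cy': 204.26128588775316, 'extrinsics': array([[ 0.91658283, -0.1650078 ,  0.36420919,  0.03131854],
       [-0.39903177, -0.43554569,  0.80689132, -1.29368884],
       [ 0.02548639, -0.88491377, -0.46505706,  0.77575202],
       [ 0.        ,  0.        ,  0.        ,  1.        ]])}
top {'fovy': 45.319775774193765, 'cx': 283.234978698772, 'cy': 210.12350449205047, 'extrinsics': array([[ 0.02539625, -0.99638936,  0.08101405,  0.44193569],
       [-0.99958238, -0.02642801, -0.01168858, -0.13992176],
       [ 0.01378741, -0.08068337, -0.99664442,  1.61920365],
       [ 0.        ,  0.        ,  0.        ,  1.        ]])}
```

View pics/top0.png

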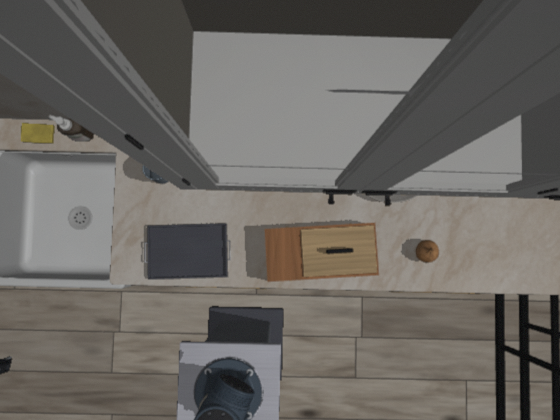

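View pics/side0.png

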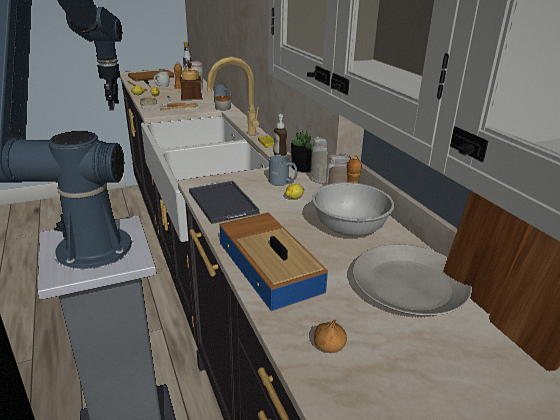

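The top view shows the tray (148–228, 223–278), the box (266–378, 224–280) with the handle near (340,250), and the onion at (427,250). The side view shows the lemon and mug behind the tray. I'll enlarge the working area.

```bash
cat > h.py <<'E'
import numpy as np,cv2
from station import camera_params
def K(n):
    p=camera_params(n);f=210/np.tan(np.radians(p["fovy"])/2);return p,f
def ray(n,u,v,z):
    p,f=K(n);E=p["extrinsics"];d=E[:3,:3]@np.array([(u-p["cx"])/f,(v-p["cy"])/f,1]);o=E[:3,3]
    return o+d*(z-o[2])/d[2]
def proj(n,P):
    p,f=K(n);E=p["extrinsics"];c=E[:3,:3].T@(np.array(P)-E[:3,3]);return np.array([p["cx"]+f*c[0]/c[2],p["cy"]+f*c[1]/c[2]])
E
python3 - <<'E'
import cv2
from h import *
a=cv2.imread("pics/top0.png")[205:295,130:390];a=cv2.resize(a,None,fx=3,fy=3,interpolation=cv2.INTER_CUBIC)
b=cv2.imread("pics/side0.png")[165:315,180:340];b=cv2.resize(b,None,fx=2,fy=2,interpolation=cv2.INTER_CUBIC)
o=np.zeros((580,790,3),np.uint8);o[:270,:780]=a*1;o[275:575,:320]=b
o=np.clip(o.astype(float)*1.4,0,255).astype(np.uint8)
cv2.imwrite("pics/crop0.png",o)
E
```

```text
(no output)
```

View pics/crop0.png

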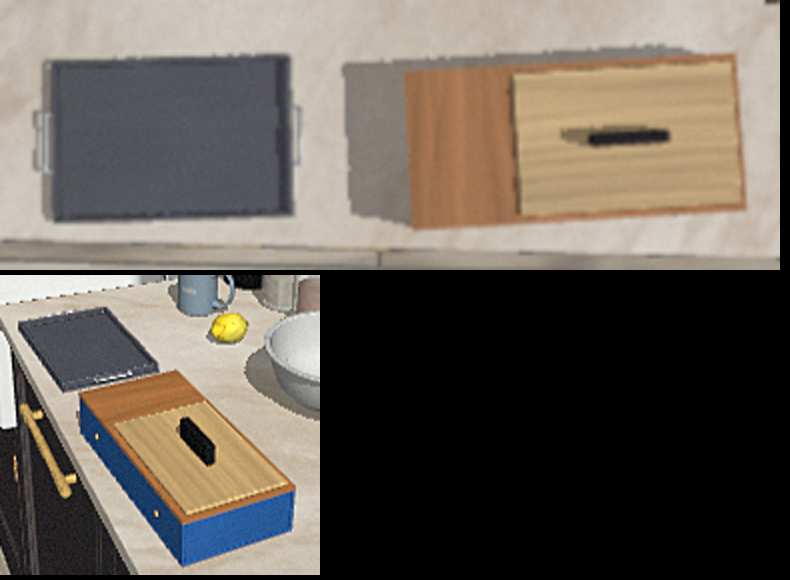

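```bash
python3 - <<'E'
from h import *
def top(l,z):
    P=np.array([ray("top",130+u/3,205+v/3,z) for u,v in l]); return P
for nm,l,z in [("box",[(405,72),(735,55),(745,209),(414,228)],.072),("lid",[(515,73),(733,61),(743,207),(519,215)],.078),("tray",[(51,59),(290,55),(293,215),(52,221)],.018)]:
    P=top(l,z);e=[np.linalg.norm(P[i]-P[i-1])*1e3 for i in range(4)]
    a=(P[1]+P[2]-P[0]-P[3]);print(nm,P.round(4).tolist(),"c",P.mean(0).round(4),"edges",np.round(e),"dir deg",np.degrees(np.arctan2(a[1],a[0])))
H=top([(590,137.5),(669,135.5)],.11);print("handle",H, H.mean(0),np.linalg.norm(H[1]-H[0]),np.degrees(np.arctan2(*(H[1]-H[0])[1::-1])))
# side check: box corners crop2 
for u,v,z in [(180,372,.072),(294,488,.072),(182,521,.072),(80,394,.072),(20,323,.018),(107,308,.018),(158,369,.018),(66,389,.018)]:
    print(ray("side",180+u/2,165+(v-275)/2,z).round(4))
print("lemon",ray("side",295,192,.028),"mug",ray("side",279,172,.05),"onion",ray("side",330,336,.04))
E
```

```text
box [[0.508, -0.1035, 0.072], [0.5343, -0.4424, 0.072], [0.3772, -0.4543, 0.072], [0.3496, -0.1171, 0.072]] c [ 0.4423 -0.2793  0.072 ] edges [159. 340. 158. 338.] dir deg -85.4453060737945
lid [[0.5096, -0.216, 0.078], [0.5277, -0.4392, 0.078], [0.3794, -0.451, 0.078], [0.3657, -0.2233, 0.078]] c [ 0.4456 -0.3324  0.078 ] edges [144. 224. 149. 228.] dir deg -85.9645022626059
tray [[0.5143, 0.2725, 0.018], [0.5252, 0.0202, 0.018], [0.3569, 0.0112, 0.018], [0.3444, 0.2634, 0.018]] c [0.4352 0.1418 0.018 ] edges [170. 253. 169. 253.] dir deg -87.35339076917137
handle [[ 0.44580159 -0.29074663  0.11      ]
 [ 0.44979972 -0.36970365  0.11      ]] [ 0.44780065 -0.33022514  0.11      ] 0.07905817689804903 -87.10120291193749
[ 0.5133 -0.112   0.072 ]
[ 0.5349 -0.4457  0.072 ]
[ 0.3779 -0.4557  0.072 ]
[ 0.3508 -0.1217  0.072 ]
[0.3472 0.2537 0.018 ]
[0.5147 0.2602 0.018 ]
[0.5198 0.0014 0.018 ]
[ 0.359  -0.0086  0.018 ]
lemon [0.68680781 0.07829403 0.028     ] mug [0.68193369 0.21587127 0.05      ] onion [ 0.45079846 -0.62248588  0.04      ]
```

```bash
cat >> h.py <<'E'
from scipy.spatial.transform import Rotation as R
from station import status
def goto(P,ang=None):
    """shift (mm, tool axes) to world TCP P after turning so tool z is at world angle ang(deg, mod 180)"""
    s=status.sense();M=R.from_quat(s["tool_rot"]).as_matrix();z=M[:,2]
    cur=np.degrees(np.arctan2(z[1],z[0]));t=0
    if ang is not None:
        d=(ang-cur+90)%180-90      # world turn about +z; tool x down -> opposite
        t=-np.radians(d) ; M=M@R.from_rotvec([t,0,0]).as_matrix()
    print("t",round(s["t"],2),"tcp",s["tcp_pos"].round(4),"z ang",cur.round(2),"down",M[:,0].round(4),"turn",round(t,4),"shift",(M.T@(np.array(P)-s["tcp_pos"])*1e3).round(1),"F",s["force"].round(1),"gap",round(s["finger_gap"],3),"q6",s["q"][5].round(3))
E
python3 - <<'E'
from h import *
goto([.44,.45,.23],4); goto([.448,-.33,.15],4)
# overlay tray model check in side
c=np.array([.4352,.1418]);a=np.radians(-87.35);y=np.array([np.cos(a),np.sin(a)]);x=np.array([-y[1],y[0]])
im=cv2.imread("pics/side0.png")
def quad(c,x,y,hx,hy0,hy1,z,col):
    q=[proj("side",[*(c+sx*hx*x+hy*y),z]) for sx,hy in((1,hy0),(1,hy1),(-1,hy1),(-1,hy0))]
    cv2.polylines(big,[np.int32((np.array(q)-[180,160])*4.5)],True,col,1)
big=cv2.resize(im[160:290,180:340],None,fx=4.5,fy=4.5,interpolation=cv2.INTER_CUBIC)
quad(c,x,y,.0855,-.1255,.1255,.018,(0,255,0));quad(c,x,y,.0855,-.1255,.1255,0,(0,0,255))
c=np.array([.443,-.280]);a=np.radians(-85.5);y=np.array([np.cos(a),np.sin(a)]);x=np.array([-y[1],y[0]])
quad(c,x,y,.081,-.171,.171,.072,(0,255,255))
cv2.imwrite("pics/ov.png",big)
E
```

```text
t 0.1 tcp [0.1494 0.6062 0.2304] z ang 76.15 down [-8.0e-04 -1.8e-03 -1.0e+00] turn 1.2592 shift [   0.5 -176.1  279. ] F [-0.1 -1.2 -0.6] gap 0.998 q6 -0.179
t 0.1 tcp [0.1494 0.6062 0.2304] z ang 76.15 down [-8.0e-04 -1.8e-03 -1.0e+00] turn 1.2592 shift [  81.9 -954.6  232.7] F [-0.1 -1.2 -0.6] gap 0.998 q6 -0.179
```

View pics/ov.png

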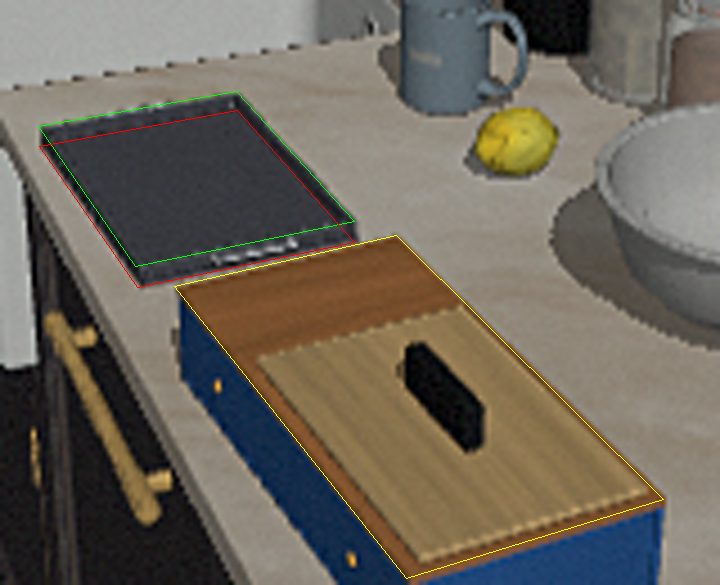

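The green and yellow model outlines sit on the tray and the box, so the positions agree in both cameras. Now I'll move.

>>> arm_command:
  series:
    - [[0,0,0,0.14],[0,0,0,0.14],[0,0,0,0.14],[0,0,0,0.14],[0,0,0,0.14],[0,0,0,0.14],[0,0,0,0.14],[0,0,0,0.14],[0,0,0,0.136]]
  jaw: 60

```text
t: 1.0
tcp_pos: [0.1495, 0.6064, 0.2307]
tool_rot: [-0.024, 0.707, 0.023, 0.707]
force: [0.5, -0.2, -0.7]
finger_gap: 0.602
```

>>> arm_command:
  series:
    - [[0,-20,45,0],[0,-20,45,0],[0,-20,45,0],[0,-20,45,0],[0,-20,45,0],[0,-40,25,0],[0,-48,10,0],[0,-48,5,0],[0,-48,5,0],[0,-48,0,0]]

```text
t: 2.0
tcp_pos: [0.4436, 0.2934, 0.2309]
tool_rot: [-0.026, 0.707, 0.026, 0.707]
force: [1.6, -0.4, 0.3]
finger_gap: 0.599
```

```bash
python3 -c "
from h import *
goto([.4475,-.331,.16],4.2)"
```

```text
t 2.0 tcp [0.4436 0.2934 0.2309] z ang 4.17 down [ 1.e-04 -2.e-04 -1.e+00] turn -0.0004 shift [  71.1 -623.   -41.8] F [ 1.6 -0.4  0.3] gap 0.599 q6 0.302
```

>>> arm_command:
  series:
    - [[0,-48,-3,0],[0,-48,-3,0],[0,-48,-3,0],[0,-48,-3,0],[0,-48,-3,0],[0,-48,-3,0],[0,-48,-3,0],[0,-48,-3,0],[0,-48,-3,0],[0,-48,-4,0]]

```text
t: 3.0
tcp_pos: [0.4467, -0.1875, 0.2312]
tool_rot: [-0.026, 0.707, 0.026, 0.707]
force: [1.1, -0.4, -0.7]
finger_gap: 0.599
```

>>> arm_command:
  series:
    - [[20,-48,-4,0],[20,-48,-4,0],[20,-30,-2,0],[11,-14,-1,0],[0,0,0,0],[0,0,0,0]]

```text
t: 3.6
tcp_pos: [0.4462, -0.3205, 0.1619]
tool_rot: [-0.025, 0.707, 0.027, 0.706]
force: [0.7, -0.0, 0.1]
finger_gap: 0.6
```

```bash
python3 -c "
from h import *
from station import snapshot
goto([.4475,-.331,.084],4.2)
a=snapshot('side')[150:300,180:340];b=snapshot('top')[205:295,230:430]
o=np.zeros((600,800,3),np.uint8);o[:300,:320]=cv2.resize(a,None,fx=2,fy=2);o[305:305+270,:600]=cv2.resize(b,None,fx=3,fy=3)
o=np.clip(o*1.3,0,255).astype(np.uint8)
cv2.imwrite('pics/pre.png',o[:,:,::-1])"
```

```text
t 3.6 tcp [ 0.4462 -0.3205  0.1619] z ang 4.2 down [-0.0011  0.002  -1.    ] turn -0.0 shift [ 77.8 -10.7   0.6] F [ 0.7 -0.   0.1] gap 0.6 q6 -0.9
```

View pics/pre.png

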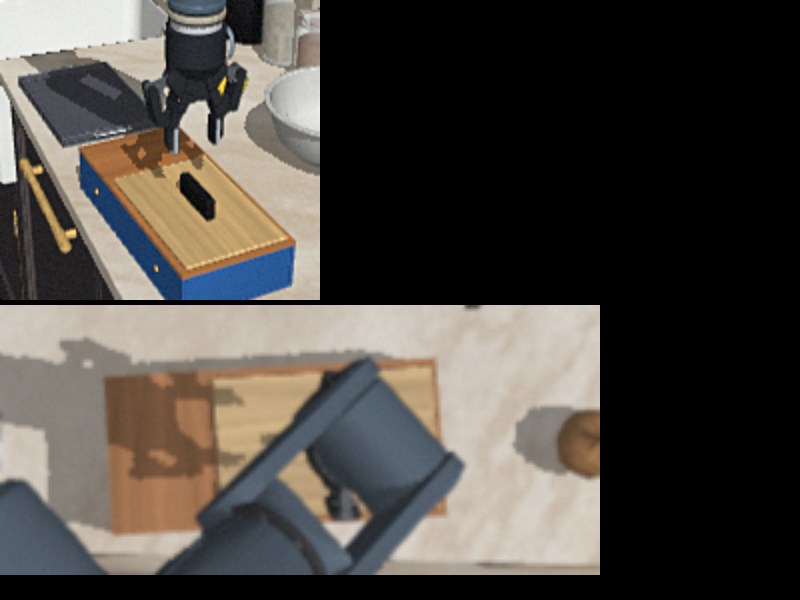

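In the side crop the fingers at (172,140) and (215,132) straddle the handle (198,195). Going down to grip.

>>> arm_command:
  series:
    - [[20,-11,1,0],[20,0,0,0],[20,0,0,0],[10,0,0,0],[6,0,0,0],[0,0,0,0]]

```text
t: 4.3
tcp_pos: [0.4485, -0.3322, 0.0861]
tool_rot: [-0.026, 0.707, 0.026, 0.707]
force: [0.5, 0.1, 0.6]
finger_gap: 0.601
```

>>> arm_command:
  series:
    - [[0,0,0,0],[0,0,0,0],[0,0,0,0],[0,0,0,0],[0,0,0,0],[0,0,0,0]]
  jaw: 0
  force: 80

```text
t: 4.9
tcp_pos: [0.4488, -0.3334, 0.087]
tool_rot: [-0.026, 0.706, 0.025, 0.707]
force: [0.6, 1.8, 4.9]
finger_gap: 0.148
```

>>> arm_command:
  series:
    - [[-5,0,0,0],[-10,0,0,0],[-20,0,0,0],[-25,0,0,0],[-25,0,0,0],[0,0,0,0]]

```text
t: 5.5
tcp_pos: [0.4499, -0.3348, 0.1744]
tool_rot: [-0.028, 0.705, 0.024, 0.708]
force: [1.2, -0.3, -3.0]
finger_gap: 0.145
```

```bash
python3 -c "
from h import *
from station import snapshot
goto([.435,.142,.168],2.65)
a=snapshot('side')[150:300,180:340]
cv2.imwrite('pics/lift.png',np.clip(cv2.resize(a,None,fx=3,fy=3)*1.3,0,255).astype(np.uint8)[:,:,::-1])"
```

```text
t 5.5 tcp [ 0.4499 -0.3348  0.1744] z ang 4.19 down [ 0.0052 -0.0058 -1.    ] turn 0.0268 shift [  3.6 477.    7.1] F [ 1.2 -0.3 -3. ] gap 0.145 q6 -0.912
```

View pics/lift.png

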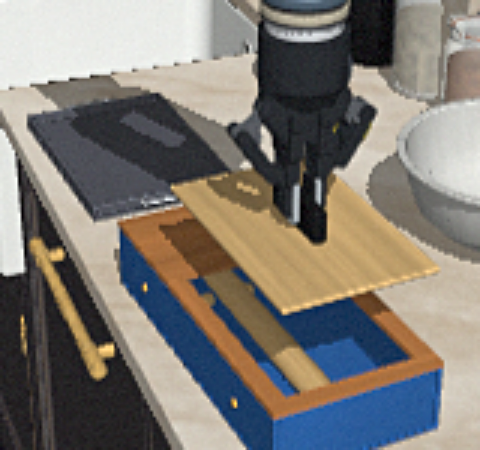

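The lid is lifted level, with the pin visible below it. Carrying it to the tray.

>>> arm_command:
  series:
    - [[-10,20,0,0.027],[0,40,1,0],[0,48,1,0],[0,48,1,0],[0,48,1,0],[0,48,1,0],[0,48,0,0],[0,48,0,0],[0,48,0,0],[0,40,0,0]]

```text
t: 6.55
tcp_pos: [0.4308, 0.105, 0.1798]
tool_rot: [-0.016, 0.708, 0.017, 0.706]
force: [1.1, 0.7, -2.1]
finger_gap: 0.143
```

>>> arm_command:
  series:
    - [[0,25,2,0],[0,15,0,0],[0,2,0,0],[0,0,0,0],[0,0,0,0]]

```text
t: 7.05
tcp_pos: [0.4324, 0.144, 0.1805]
tool_rot: [-0.016, 0.707, 0.016, 0.706]
force: [0.4, -0.0, -2.8]
finger_gap: 0.15
```

```bash
cat > mix.py <<'E'
import sys
from h import *
from station import snapshot
def mix(name,s,t):
    "s,t: (u0,u1,v0,v1,scale) crops of side and top stacked"
    ims=[cv2.resize(snapshot(n)[c[2]:c[3],c[0]:c[1]],None,fx=c[4],fy=c[4],interpolation=cv2.INTER_CUBIC) for n,c in(("side",s),("top",t))]
    w=max(i.shape[1] for i in ims)
    o=np.vstack([np.pad(i,((0,0),(0,w-i.shape[1]),(0,0))) for i in ims]);cv2.imwrite(name,np.clip(o*1.3,0,255).astype(np.uint8)[:,:,::-1]);print(o.shape)
E
python3 -c "
from mix import *
goto([.435,.142,.168],2.65)
mix('pics/tray1.png',(170,320,130,235,3),(130,250,205,295,3))"
```

```text
t 7.05 tcp [0.4324 0.144  0.1805] z ang 2.59 down [-1.3e-03 -5.0e-04 -1.0e+00] turn -0.001 shift [12.5 -2.1  2.5] F [ 0.4 -0.  -2.8] gap 0.15 q6 0.031
(585, 450, 3)
```

View pics/tray1.png

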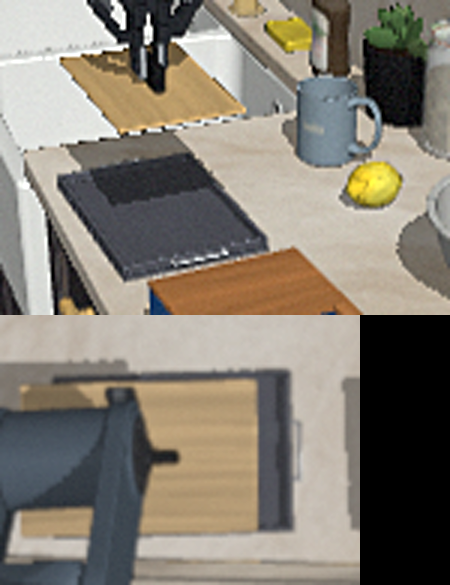

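```bash
python3 -c "
from h import *
P=np.array([ray('top',130+u/3,205+v/3,.1715) for u,v in[(22,69),(258,65),(260,216),(20,220)]])
print(P,P.mean(0),[np.linalg.norm(P[i]-P[i-1]) for i in range(4)])
P=np.array([ray('side',170+u/3,130+v/3,.1715) for u,v in[(60,60),(182,43),(245,108),(120,132)]])
print(P,P.mean(0),[np.linalg.norm(P[i]-P[i-1]) for i in range(4)])
"
```

```text
[[0.49709781 0.26013375 0.1715    ]
 [0.50679101 0.03512554 0.1715    ]
 [0.36329654 0.02803433 0.1715    ]
 [0.35392357 0.25504509 0.1715    ]] [0.43027723 0.14458468 0.1715    ] [np.float64(0.1432646401257269), np.float64(0.2252168945531325), np.float64(0.1436695831697087), np.float64(0.2272041711773272)]
[[0.35557491 0.24438396 0.1715    ]
 [0.50494242 0.2503037  0.1715    ]
 [0.50839364 0.03810488 0.1715    ]
 [0.36566676 0.02318669 0.1715    ]] [0.43364443 0.13899481 0.1715    ] [np.float64(0.22142736537981114), np.float64(0.1494847640326718), np.float64(0.2122268826562055), np.float64(0.14350440532869524)]
```

>>> arm_command:
  series:
    - [[10,-2,4,0],[30,0,0,0],[35,0,0,0],[30,0,0,0],[20,0,0,0],[10,0,0,0],[5,0,0,0],[0,0,0,0],[5,0,0,0],[0,0,0,0]]

```text
t: 8.15
tcp_pos: [0.4373, 0.143, 0.0363]
tool_rot: [-0.016, 0.706, 0.016, 0.707]
force: [-0.1, -0.3, -1.7]
finger_gap: 0.148
```

>>> arm_command:
  series:
    - [[3,0,0,0],[2,0,0,0],[0,0,0,0],[2,0,0,0],[0,0,0,0]]

```text
t: 8.65
tcp_pos: [0.4368, 0.143, 0.0288]
tool_rot: [-0.016, 0.707, 0.016, 0.707]
force: [0.7, -0.2, -2.8]
finger_gap: 0.15
```

>>> arm_command:
  series:
    - [[2,0,0,0],[0,0,0,0],[0,0,0,0]]

```text
t: 8.95
tcp_pos: [0.4368, 0.143, 0.0269]
tool_rot: [-0.016, 0.707, 0.016, 0.707]
force: [-0.4, -0.5, -2.8]
finger_gap: 0.145
```

>>> arm_command:
  series:
    - [[1,0,0,0],[0,0,0,0],[0,0,0,0]]

```text
t: 9.25
tcp_pos: [0.4369, 0.143, 0.026]
tool_rot: [-0.016, 0.707, 0.016, 0.707]
force: [-0.3, -0.8, -0.4]
finger_gap: 0.145
```

Contact came at the expected height, with the lid's weight gone from the wrist. Releasing.

>>> arm_command:
  series:
    - [[0,0,0,0],[0,0,0,0],[0,0,0,0],[0,0,0,0]]
  jaw: 55

```text
t: 9.65
tcp_pos: [0.4369, 0.143, 0.026]
tool_rot: [-0.016, 0.707, 0.016, 0.707]
force: [0.1, -0.1, -0.9]
finger_gap: 0.552
```

>>> arm_command:
  series:
    - [[-20,0,0,0],[-40,0,0,0],[-45,0,0,0],[-40,0,0,0],[0,-30,0,-0.034],[0,-45,0,0],[0,-48,0,0],[0,-48,0,0],[0,-48,0,0],[0,-40,0,0]]

```text
t: 10.65
tcp_pos: [0.4565, -0.1177, 0.1711]
tool_rot: [-0.028, 0.706, 0.028, 0.707]
force: [-0.2, 0.1, -0.2]
finger_gap: 0.547
```

```bash
python3 -c "
from mix import *
goto([.449,-.353,.13],4.5)
mix('pics/tray2.png',(180,350,165,315,2.2),(130,390,210,290,3))"
```

```text
t 10.65 tcp [ 0.4565 -0.1177  0.1711] z ang 4.51 down [ 7.e-04 -5.e-04 -1.e+00] turn 0.0003 shift [  41.2 -234.   -26. ] F [-0.2  0.1 -0.2] gap 0.547 q6 -0.569
(570, 780, 3)
```

View pics/tray2.png

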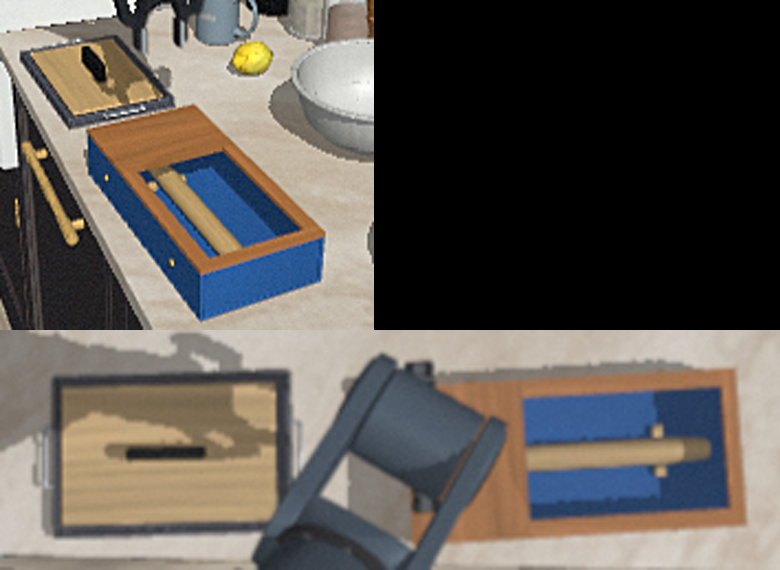

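The lid lies flat inside the tray (crop 60–285, 378–525). The pin shows from (525,457) to its hatch end near (711,449), with chocks at column 657.

```bash
python3 -c "
from h import *
g=lambda u,v,z:ray('top',130+u/3,210+(v-330)/3,z)
for u,v in[(525,457.5),(600,454),(657,451),(711,449)]: print(g(u,v,.02))
b=np.array([.443,-.280]);a=np.radians(-85.5);y=np.array([np.cos(a),np.sin(a)])
for s in(.06,.065,.07): print(s,b+s*y)
a,c=g(525,457.5,.02),g(711,449,.02);print(np.degrees(np.arctan2(*(c-a)[1::-1])))
for p in(a,c): print('box y',(p[:2]-b)@y,'x',(p[:2]-b)@np.array([-y[1],y[0]]))
P=b+.068*y;goto([*P,.13],4.5)
"
```

```text
[ 0.43901951 -0.2310833   0.02      ]
[ 0.44472001 -0.31035692  0.02      ]
[ 0.44941771 -0.37069194  0.02      ]
[ 0.45298495 -0.42793782  0.02      ]
0.06 [ 0.44770755 -0.33981504]
0.065 [ 0.44809984 -0.34479963]
0.07 [ 0.44849214 -0.34978421]
-85.94206716214765
box y -0.04907821404911528 x -0.00013026320097313032
box y 0.14826518291216237 x -0.0016529018200939546
t 10.75 tcp [ 0.4583 -0.1205  0.1713] z ang 4.24 down [ 0.0036 -0.0031 -1.    ] turn -0.0045 shift [  42.  -225.6  -27.9] F [-0.1  0.6  0.8] gap 0.547 q6 -0.566
```

>>> arm_command:
  series:
    - [[0,-45,-8,0],[0,-48,-8,0],[0,-48,-6,0],[0,-45,-4,0],[10,-28,-2,0],[15,-10,0,0],[15,0,0,0],[0,0,0,0],[0,0,0,0]]

```text
t: 11.65
tcp_pos: [0.4461, -0.3386, 0.1302]
tool_rot: [-0.028, 0.707, 0.03, 0.706]
force: [0.3, -0.3, 0.0]
finger_gap: 0.55
```

```bash
python3 -c "
from h import *
goto([.4478,-.3480,.01],4.3)"
```

```text
t 11.65 tcp [ 0.4461 -0.3386  0.1302] z ang 4.66 down [-0.0019  0.0025 -1.    ] turn 0.0062 shift [120.2  -9.8   1.2] F [ 0.3 -0.3  0. ] gap 0.55 q6 -0.93
```

>>> arm_command:
  series:
    - [[20,-9,1,0],[25,0,0,0],[25,0,0,0],[20,0,0,0],[15,0,0,0],[8,0,0,0],[4,0,0,0],[0,0,0,0],[0,0,0,0]]

```text
t: 12.55
tcp_pos: [0.4487, -0.35, 0.0147]
tool_rot: [-0.029, 0.706, 0.028, 0.707]
force: [0.0, -0.3, -0.1]
finger_gap: 0.55
```

>>> arm_command:
  series:
    - [[0,0,0,0],[0,0,0,0],[0,0,0,0],[0,0,0,0],[0,0,0,0]]
  jaw: 0
  force: 25

```text
t: 13.05
tcp_pos: [0.4488, -0.3502, 0.0149]
tool_rot: [-0.029, 0.706, 0.028, 0.707]
force: [-0.1, -0.1, 6.4]
finger_gap: 0.312
```

>>> arm_command:
  series:
    - [[0,0,0,0],[0,0,0,0],[4,0,0,0],[0,0,0,0]]
  jaw: 50

```text
t: 13.45
tcp_pos: [0.4478, -0.3492, 0.0092]
tool_rot: [-0.028, 0.707, 0.029, 0.706]
force: [-1.0, 0.2, 0.1]
finger_gap: 0.503
```

>>> arm_command:
  series:
    - [[0,0,0,0],[0,0,0,0],[0,0,0,0],[0,0,0,0],[0,0,0,0]]
  jaw: 0
  force: 25

```text
t: 13.95
tcp_pos: [0.4484, -0.3496, 0.0099]
tool_rot: [-0.028, 0.706, 0.028, 0.707]
force: [0.6, 0.9, -1.7]
finger_gap: 0.317
```

>>> arm_command:
  series:
    - [[-5,0,0,0],[-8,0,0,0],[-8,0,0,0],[-8,0,0,0],[0,0,0,0]]

```text
t: 14.45
tcp_pos: [0.4489, -0.3504, 0.0406]
tool_rot: [-0.029, 0.706, 0.027, 0.707]
force: [0.7, -0.1, -0.4]
finger_gap: 0.316
```

```bash
python3 -c "
from mix import *
goto([.4478,-.3480,.01],4.3)
mix('pics/pin1.png',(200,340,190,310,3),(230,390,210,290,3))"
```

```text
t 14.45 tcp [ 0.4489 -0.3504  0.0406] z ang 4.58 down [ 0.0019 -0.0023 -1.    ] turn 0.005 shift [30.6  2.6 -0.9] F [ 0.7 -0.1 -0.4] gap 0.316 q6 -0.939
(600, 480, 3)
```

View pics/pin1.png

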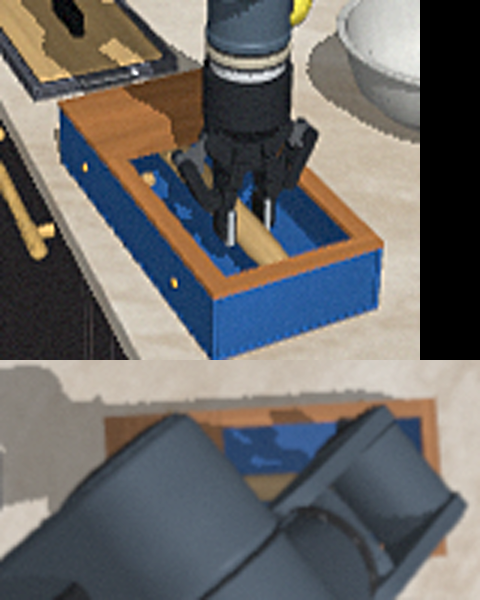

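The pin is between the pads in the side crop, around (245,215). Lifting its end further and watching the force.

>>> arm_command:
  series:
    - [[-6,0,0,0],[-6,0,0,0],[-6,0,0,0],[-6,0,0,0],[0,0,0,0]]

```text
t: 15.05
tcp_pos: [0.4486, -0.35, 0.0639]
tool_rot: [-0.029, 0.706, 0.028, 0.707]
force: [0.6, 0.5, -1.7]
finger_gap: 0.317
```

>>> arm_command:
  series:
    - [[-5,0,0,0],[-5,0,0,0],[0,0,0,0],[0,0,0,0]]

```text
t: 15.45
tcp_pos: [0.4483, -0.3499, 0.0732]
tool_rot: [-0.029, 0.706, 0.028, 0.707]
force: [0.2, -1.3, -1.8]
finger_gap: 0.315
```

```bash
python3 -c "
from mix import *
goto([.4478,-.3480,.01],4.3)
mix('pics/pin2.png',(215,335,195,310,4),(330,390,210,240,2))"
```

```text
t 15.45 tcp [ 0.4483 -0.3499  0.0732] z ang 4.59 down [ 4.e-04 -6.e-04 -1.e+00] turn 0.0051 shift [63.2  2.  -0.4] F [ 0.2 -1.3 -1.8] gap 0.315 q6 -0.939
(520, 480, 3)
```

View pics/pin2.png

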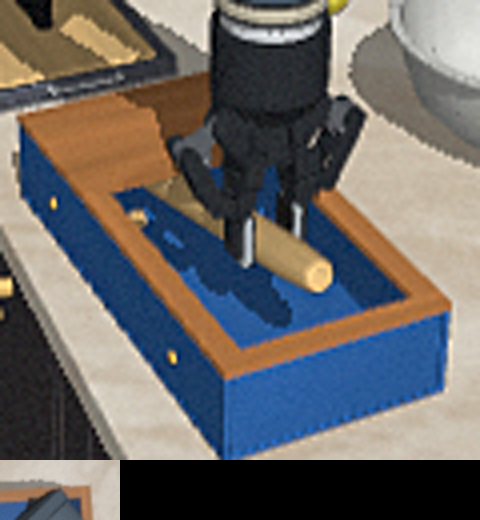

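The pin's hatch end is at crop (320,275). I'll intersect that ray with the pin's vertical plane.

```bash
python3 -c "
from h import *
b=np.array([.443,-.280]);a=np.radians(-85.6);y=np.array([np.cos(a),np.sin(a)]);x=np.array([-y[1],y[0]])
for du in(-1,0,1):
  for z in np.arange(.05,.15,.01):
    p=ray('side',295+du,263.75,z)[:2]-b
    if abs(p@x)<.006: print(du,z,p@x,p@y)
g=status.sense()['tcp_pos'][:2]-b;print(g@x,g@y)
"
```

```text
-1 0.1 -0.0002720279217676286 0.14070452880845657
0 0.1 0.0019701955802542727 0.14179012450871706
0 0.11000000000000001 -0.005284056625906014 0.1541811688927075
1 0.1 0.004212839712889924 0.1428759238616401
1 0.11000000000000001 -0.0030745998768115703 0.15525090023062524
-8.263284823697026e-05 0.07001193328022799
```

The pin slants about 15°, with its far end near the floor. I'll lock the grip and draw it out along its own axis.

>>> arm_command:
  series:
    - [[2,0,0,0],[0,0,0,0],[0,0,0,0],[0,0,0,0],[0,0,0,0]]
  force: 90

```text
t: 16.05
tcp_pos: [0.4482, -0.3496, 0.0709]
tool_rot: [-0.028, 0.707, 0.028, 0.707]
force: [-0.1, 0.7, -1.3]
finger_gap: 0.294
```

>>> arm_command:
  series:
    - [[-2.7,-10,0,0],[-2.7,-10,0,0],[-2.7,-10,0,0],[-2.7,-10,0,0],[0,0,0,0]]

```text
t: 16.55
tcp_pos: [0.4522, -0.3924, 0.0826]
tool_rot: [-0.029, 0.706, 0.027, 0.707]
force: [-0.4, -0.2, -1.3]
finger_gap: 0.292
```

>>> arm_command:
  series:
    - [[-2.7,-10,0,0],[-2.7,-10,0,0],[-2.7,-10,0,0],[-2.7,-10,0,0],[0,0,0,0]]

```text
t: 17.05
tcp_pos: [0.4553, -0.4319, 0.0933]
tool_rot: [-0.029, 0.706, 0.027, 0.707]
force: [0.4, -1.3, -2.7]
finger_gap: 0.293
```

>>> arm_command:
  series:
    - [[-2.7,-10,0,0],[-2.7,-10,0,0],[-2.7,-10,0,0],[-2.7,-10,0,0],[-2.7,-10,0,0],[0,0,0,0],[0,0,0,0]]

```text
t: 17.75
tcp_pos: [0.4584, -0.4793, 0.106]
tool_rot: [-0.028, 0.707, 0.028, 0.706]
force: [-0.4, -0.4, -2.3]
finger_gap: 0.295
```

```bash
python3 -c "
from mix import *
goto([.4478,-.3480,.01],4.3)
mix('pics/pin3.png',(215,355,195,335,4),(330,390,210,230,2))"
```

```text
t 17.75 tcp [ 0.4584 -0.4793  0.106 ] z ang 4.56 down [-2.e-04  5.e-04 -1.e+00] turn 0.0045 shift [ 96.  131.6  -0.7] F [-0.4 -0.4 -2.3] gap 0.295 q6 -1.055
(600, 560, 3)
```

View pics/pin3.png

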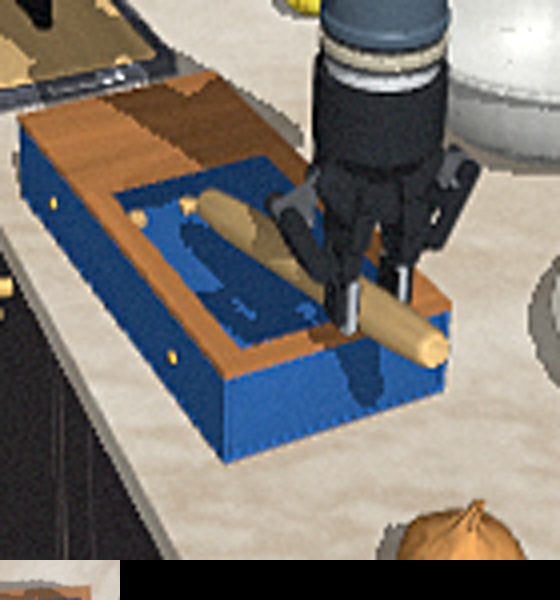

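The far end, at crop (205,200), is clear of the fixed cover and within the hatch. Lifting straight up, then back over the box.

>>> arm_command:
  series:
    - [[-8,0,0,0],[-15,0,0,0],[-20,0,0,0],[-20,0,0,0],[-20,0,0,0],[-20,0,0,0],[-20,0,0,0],[-15,0,0,0],[-8,0,0,0],[0,0,0,0]]

```text
t: 18.85
tcp_pos: [0.4592, -0.4797, 0.2545]
tool_rot: [-0.03, 0.706, 0.027, 0.707]
force: [0.5, 0.2, -2.0]
finger_gap: 0.296
```

>>> arm_command:
  series:
    - [[0,8,0,0],[0,15,0,0],[0,20,0,0],[0,20,0,0],[0,20,0,0],[0,15,0,0],[0,8,0,0],[0,0,0,0],[0,0,0,0],[0,0,0,0]]

```text
t: 19.85
tcp_pos: [0.4503, -0.3746, 0.2521]
tool_rot: [-0.028, 0.706, 0.028, 0.707]
force: [-0.6, 0.1, -1.7]
finger_gap: 0.296
```

```bash
python3 -c "
from mix import *
goto([.4478,-.3480,.01],4.3)
mix('pics/fin.png',(175,355,140,335,2.2),(130,450,210,290,1.9))
print(status.sense()['qd'].round(4))"
```

```text
t 19.85 tcp [ 0.4503 -0.3746  0.2521] z ang 4.55 down [ 4.e-04 -9.e-04 -1.e+00] turn 0.0044 shift [242.1  26.9  -0.6] F [-0.6  0.1 -1.7] gap 0.296 q6 -0.964
(581, 608, 3)
[ 0.001  -0.0019  0.0041  0.0025  0.0028  0.0015]
```

View pics/fin.png

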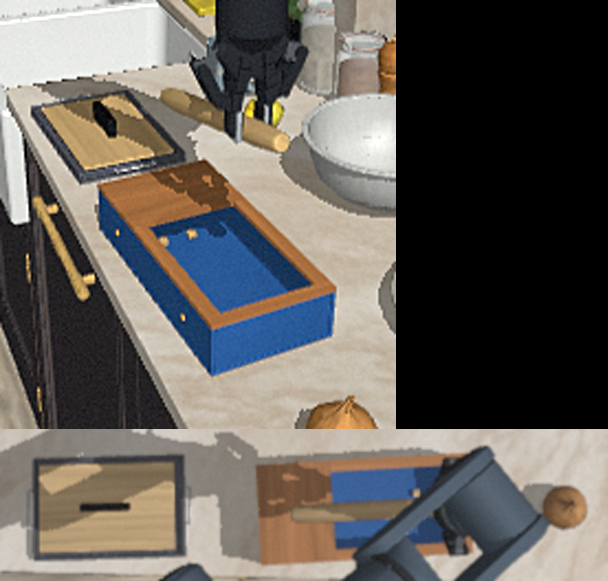

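The box is empty. The whole pin is held in the air above it, from (165,97) to (285,142). The lid is flat in the tray, and the onion and lemon are in place. Handing in.

```bash
python3 -c "
from station import ticket,status
print(ticket.sign_off()); s=status.sense();print(s['t'],s['tcp_pos'],s['force'],s['finger_gap'])"
```

```text
the job is handed in; nothing more can be done
None
the job is handed in; nothing more can be done
```

The lid lies flat in the dark tray, and the gripper is holding the whole rolling pin still above the open, empty box. I handed the job in at about 20 s of robot time. I lifted the pin by its free end, drew it out at a slant of about 15° and raised it.

**Pin:** it hangs roughly 130 mm above the cover at its lowest end, estimated from the arm's pose. At the last reading the grip was steady (opening 0.296), the wrist carried about 1.7 N, and the joints were almost still.

**Lid:** the last pictures show it inside the tray walls.

**Bystanders:** the onion and lemon looked unmoved in the last picture. The mug was outside that view and was last seen, undisturbed, just after the lid was laid down. The arm did not go near it afterwards.

**Retries and checks:**
- **Regrip:** my first grip on the pin was shallow, so I reopened, went a few millimetres deeper and gripped again.
- **Pin angle:** the camera gave about 14.5°, while a pin with its far end on the floor would be at 17.5°. I lowered it slightly before drawing it out, and no sideways wrist force over about 1.3 N showed.
- **After handing in:** the final state reading was refused because the job was closed, so I have no numbers from the second after hand-in.

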